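# Load the camper fridge and hold its gas dial at lighting

## Robot

A 6-joint arm with a two-finger parallel gripper is mounted at the origin on the work surface. World frame = base frame: x ahead of the robot, y to its left, z up, the work surface at z = 0. Lengths are in m, angles in degrees, forces in N, time in s.
With the tool pointing down it reaches from about 0.25 to 0.725 m from the base axis. Payload 9.7 kg.
Tool frame: the origin (TCP) lies on the mounting face of the last link; the fingertips stand 173 mm ahead of it and the grasp point (between the pads) lies 155 mm ahead of it; z points along the fingers, y is the line along which they close (so a half turn about z gives the same grasp; the last joint's range is limited). The gripper opens to 85 mm and grips with 20 to 120 N. Pads are 22 mm wide; open, the fingers measure 114 mm over their backs; the gripper's body (76 mm by 85 mm) begins 54 mm behind the grasp point. The pads swing forward as they close: fully open they stand 13 mm farther back than shut.
Start: joints at [76.203, 4.979, 10.078, 95.1, 0, 90], TCP at [0.131, 0.534, 0.405] pointing down, gripper open.
Joint ranges: [-179.16, 179.16], [-48.56, 103.87], [-65.8, 70.77], [-126.05, 130.52], [-82.76, 87.17], [-180, 180]. Speed limits (degrees/s): [127.2, 127.2, 147.25, 180, 180, 180].

## Interface

Orientations are given as [roll, pitch, yaw] about the fixed x, y, z axes, in that order (R = Rz(yaw) Ry(pitch) Rx(roll)).
In Python, from workcell import bot, camera, camera_model, outline_of, pinpoint gives the robot as it stands.
- The arm moves only by the tool move_arm, never from a script. Its arguments are lists of equal length, an entry for each row: "jaw": the closure, from 0 (fully open) to 1 (shut); "delta_pos": the shift along the world's x, y, z in m, a list of three; "yaw": the turn about the world's z in rad. In form: {"jaw": [jaw, ...], "delta_pos": [[dx, dy, dz], ...], "yaw": [yaw, ...]}. A call has 1 to 10 rows; each row shifts and turns the commanded pose from where the row before left it; what a row does not reach is not made up. A row lasts 1/12 s, in which the tool goes at most 41.7 mm and 7.16 degrees, less where a joint would pass 70% of its speed; a pose out of reach is approached as far as the arm can. A call with a gripper value outside its range is refused whole. The fingers move at their own pace and stop on an object; "force" is the grip in N (left out, the last holds). Time passes only in rows, so rows that do not move let the fingers close. It gives the time, the measured TCP pose, the force, the opening and the grip force at its end, in the units of the state.
- bot.get_obs(): the state, without advancing time (a new reading comes with each control period).
- camera(name): name is "scene" or "side" or "wrist"; returns the picture (384x512x3 uint8, red, green, blue); there is no depth.
- camera_model(name): a dict with "fx", "fy", "cx", "cy" (pixels), "R" (3x3) and "t" (3): a world point X has camera coordinates R X + t. Camera axes: x right, y down, z forward; pixel columns grow to the right and rows downward; lengths in m; the calibration is good to about 2 mm. A picture is of the moment at which its call begins: read the wrist's pose just before it. camera_model takes no time and is no camera call; for the wrist camera it gives the pose at the moment of the call.
- bot.job_done(): hands the job in; it is judged then, once.
Trained networks look in the newest picture that a camera, given by its name, has taken for a name from the list of things; names that differ only in an ending like _2 or _b are one class to them, and where a whole thing is asked for, a point or a joint stands for the part that bears it (a point fixed in the world has none). Each returns a list of dicts, best first, with "confidence" (0 to 1); they miss things now and then, are a little off and sometimes report something else, mostly with a low value. They report only what shows in the picture. A call takes as long as a camera call. They do not tell look-alikes from the thing itself.
- outline_of(camera, thing): "mask" (384x512 bool, what is visible of it) and "xy" ([column, row] in pixels, amid what is visible of it).
- pinpoint(camera, thing): "xy" ([column, row] in pixels: a listed point, or the origin of a listed thing).
The state is a dict: "time": time; "q": joint angles; "qd": joint speeds; "joint_efforts": joint torques, N m; "ee_pos": TCP position; "tcp_rot": TCP orientation; "wrist_force": force on the tool from outside, world axes, zero at the start; "torque": the same for the moment, N m; "opening": finger opening in m; "grasp_force": force on a finger pad.
Only numpy, scipy, OpenCV 4.12 (cv2) and the standard library are available. Lean on these libraries where they do the work, as an engineer would, in place of code of your own. Each camera call takes 0.05 s, during which the arm holds its last target. There are 200 camera calls.

## Task

Stock the open camper fridge and light it on gas: first stand the three brown bottles upright on the floor of free cells of its bottle basket, one bottle to a cell, setting them down rather than dropping them and leaving the other things where they are. Then turn the selector dial clockwise from off, past its battery and mains click-stops, to the third position (flame) and hold it there against its return spring. Finish while the gripper is still holding the dial at the flame; do not let it go.

Things in the scene. Friction and masses are not known exactly. Their poses are not given: they have to be found in the camera images.
- fridge: Top-loading camper fridge let into the worktop, lid taken off, fixed: white, 316 (x) by 323 mm (y), walls 85 mm above the worktop (rubber gasket to 88). Origin: at worktop level under the centre of the bottle basket; x along the basket's three columns, y across its two rows, z up. The block on its -y side (y -82 to -205 mm) carries a black control plate, top at z = 88 mm.
- basket (a point): Centre of the bottle basket's floor, 10 mm above the worktop; axes as the fridge. Six square cells 76 mm clear, centres at x = -80, 0, +80 and y = -40, +40 mm from here. Dividers 4 mm thick and 60 mm high, basket rim 71 mm, fridge walls 75 mm above this floor. Two cells, other ones each time, hold the sauce jar and the tin; the other four are free.
- dial_axis (a point): Centre of the selector dial on the control plate's top, 88 mm above the worktop, at x = -45, y = -155 mm in the fridge's frame; axes as the fridge, z is the dial's axis. White marks round the dial, clockwise from above: ring (off), battery, plug (mains), flame (gas lighting) at 39, 13, -13 and -39 degrees from the x axis, anticlockwise positive.
- knob: The dial itself, grey plastic: a round skirt 49 mm across, top 6 mm above the origin, and on it a bar grip 48 mm long (x axis), 13 mm wide (y axis), its top 30 mm above the origin. Origin: on the dial's vertical axis at the control plate's top. The bar's +x end has a white line, the pointer. This frame turns with the dial.
- dial (a joint): Dial angle in rad, growing clockwise from above. 0 = off (start, stop); click-stops at 0.45 (battery) and 0.90 (mains), where it stays if let go, about 0.1 N m to turn over each; the third position 1.35 (flame) lies against a spring felt only past 0.9, 0.1 to 0.2 N m between 1.0 and 1.35; end stop 1.45. Let go past 1.2 it springs back to 0.90 or less.
- bottle0: One of three like drinks bottles to load: brown glass, paper label round the body, metal cap, full, about 0.45 kg. 200 mm tall; body 62 mm across up to 124 mm, shoulder narrowing to 152 mm, neck 25 mm across from 152 to 184 mm, cap 29 mm across from 184 to 200 mm. Stands loose on the worktop. Origin: centre of the underside, z up along the bottle.
- bottle1: One of three like drinks bottles to load: brown glass, paper label round the body, metal cap, full, about 0.45 kg. 200 mm tall; body 62 mm across up to 124 mm, shoulder narrowing to 152 mm, neck 25 mm across from 152 to 184 mm, cap 29 mm across from 184 to 200 mm. Stands loose on the worktop. Origin: centre of the underside, z up along the bottle.
- bottle2: One of three like drinks bottles to load: brown glass, paper label round the body, metal cap, full, about 0.45 kg. 200 mm tall; body 62 mm across up to 124 mm, shoulder narrowing to 152 mm, neck 25 mm across from 152 to 184 mm, cap 29 mm across from 184 to 200 mm. Stands loose on the worktop. Origin: centre of the underside, z up along the bottle.
- sauce_jar: Green glass jar with metal cap, 66 mm across, 105 mm tall, standing in one of the basket's cells; stays there. Origin: centre of the underside.
- tin: Metal drinks tin, 66 mm across, 110 mm tall, standing in another cell of the basket; stays there. Origin: centre of the underside.
- berry_tub: White round plastic tub with clear lid, 86 mm across, 95 mm tall, loose on the worktop near the bottles; stays there. Origin: centre of the underside.
- carton: Paper gable-top carton, 68 mm square, 154 mm tall, loose on the worktop near the bottles; stays there. Origin: centre of the underside.
- mug: White mug, 76 mm across, 85 mm tall, loose at the far side; stays there. Origin: centre of the underside.
- pepper_mill: Dark wooden pepper mill, 50 mm across, 142 mm tall, loose at the far side; stays there. Origin: centre of the underside.
There are look-alikes about, which are no part of the job. Leave any blue or yellow look-alike of the bottle1 alone.

How it is judged (in metres and radians):
On the way, in this order (a step that is already met when the one before it is completed fails the run):
1. all three bottles stand upright on the floor of basket cells, one to a cell, let go (x of bottle0 in the frame of fridge between -0.122 and 0.122 m and y of bottle0 in the frame of fridge between -0.082 and 0.082 m and z of each of bottle0, bottle1, bottle2 in the frame of fridge below 0.018 m and angle between each of bottle0, bottle1, bottle2's own z axis and vertical below 0.12 rad and x of bottle1 in the frame of fridge between -0.122 and 0.122 m and y of bottle1 in the frame of fridge between -0.082 and 0.082 m and x of bottle2 in the frame of fridge between -0.122 and 0.122 m and y of bottle2 in the frame of fridge between -0.082 and 0.082 m and contact force between the fingers and bottle0 below 0.3 N and contact force between the fingers and bottle1 below 0.3 N and contact force between the fingers and bottle2 below 0.3 N and linear speed of each of bottle0, bottle1, bottle2 below 0.03 m/s), for 0.2 s.
2. the gripper holds the dial at the third position (gas lighting) (value of joint dial above 1.2 rad and contact force between the fingers and knob above 1 N), for 0.5 s.
At the end, for the whole second after the job is handed in: Dial held by the fingers (contact over 1 N) at the third position (over 1.2 rad; mark 1.35, stop 1.45) through the last second; the three bottles stand at rest on the floors of basket cells (within 8 mm, tilt under 0.12 rad) (all of step 2 and x of bottle0 in the frame of fridge between -0.122 and 0.122 m and y of bottle0 in the frame of fridge between -0.082 and 0.082 m and z of each of bottle0, bottle1, bottle2 in the frame of fridge below 0.018 m and angle between each of bottle0, bottle1, bottle2's own z axis and vertical below 0.12 rad and x of bottle1 in the frame of fridge between -0.122 and 0.122 m and y of bottle1 in the frame of fridge between -0.082 and 0.082 m and x of bottle2 in the frame of fridge between -0.122 and 0.122 m and y of bottle2 in the frame of fridge between -0.082 and 0.082 m and linear speed of each of bottle0, bottle1, bottle2 below 0.03 m/s); the arm keeps its last pose, push and grip.
It fails at once if a jar, tin, tub, carton, mug or mill is shifted by more than 30 mm (distance of any of sauce_jar, tin, berry_tub, carton, mug, pepper_mill from where it was at the start of the episode above 0.03 m).
It fails at once if a bottle is dropped (falls faster than 0.6 m/s out of the fingers) ((linear speed of bottle0 above 0.6 m/s and contact force between the fingers and bottle0 below 0.05 N) or (linear speed of bottle1 above 0.6 m/s and contact force between the fingers and bottle1 below 0.05 N) or (linear speed of bottle2 above 0.6 m/s and contact force between the fingers and bottle2 below 0.05 N)).
It also fails if it takes over 72 s, if anything falls off the work surface, if the arm or the gripper's body presses on something with over 40 N, if the wrist force passes 120 N, or if a joint passes its speed limit or range.

## Working session

There is one attempt and no reset: what is moved stays moved. The work goes in short steps, Python scripts to look and compute and a tool call to move; the robot and the scene stay as the last step left them, time stands still between calls to the robot, and variables do not carry over. Pictures are saved under pics/ and viewed, at most 10 in all, crops included, and the job is handed in when it is done.

Besides the shell and the picture viewer there is one more tool, called after "Request:" as a command line: name --pt "numbers of a row" for each row, then --argument value for the rest. move_arm: Moves the arm, as the interface text tells. Its arguments: {"type":"object","properties":{"jaw":{"type":"array"},"delta_pos":{"type":"array"},"yaw":{"type":"array"},"force":{"type":"number"}},"required":["jaw","delta_pos","yaw"]}

```bash
mkdir -p pics
cat > h.py <<'E'
import numpy as np, cv2
from workcell import bot, camera, camera_model, outline_of, pinpoint
def ray(cam,xy,m=None):
    m=m or camera_model(cam); R=np.array(m["R"]);t=np.array(m["t"])
    d=R.T@np.array([(xy[0]-m["cx"])/m["fx"],(xy[1]-m["cy"])/m["fy"],1]); return -R.T@t,d
def atz(cam,xy,z,m=None):
    o,d=ray(cam,xy,m); return o+d*(z-o[2])/d[2]
def proj(cam,X,m=None):
    m=m or camera_model(cam); c=np.array(m["R"])@np.array(X)+np.array(m["t"]); return np.array([m["fx"]*c[0]/c[2]+m["cx"],m["fy"]*c[1]/c[2]+m["cy"]])
E
python3 - <<'E'
from h import *
s=bot.get_obs(); print(s["ee_pos"],s["tcp_rot"],s["opening"],s["time"])
for c in ["scene","side","wrist"]:
    im=camera(c); cv2.imwrite(f"pics/{c}0.png",im[...,::-1])
    o,_=ray(c,(0,0)); print(c,o.round(3))
    for th,z in [("basket",.01),("dial_axis",.088),("fridge",0),("knob",.088),("bottle0",0),("sauce_jar",.01),("tin",.01),("berry_tub",0),("carton",0),("mug",0),("pepper_mill",0)]:
        for r in pinpoint(c,th)[:4]: print(c,th,round(r["confidence"],2),np.round(r["xy"],1),atz(c,r["xy"],z).round(3)[:2])
E
```

```text
[0.13117428 0.53411133 0.4039916 ] [-1.79921721e+02 -1.71497677e-03  1.66201557e+02] 0.0855499148892438 0.0
scene [ 1.147 -0.334  1.162]
scene basket 0.71 [265.2 194.1] [0.571 0.063]
scene basket 0.55 [202.8 198.3] [ 0.487 -0.09 ]
scene basket 0.31 [231.5 180.6] [0.481 0.007]
scene dial_axis 0.73 [203.8 199.8] [ 0.537 -0.107]
scene knob 0.67 [200.6 198.5] [ 0.529 -0.112]
scene knob 0.51 [107.2 245.2] [ 0.519 -0.371]
scene bottle0 0.95 [386.3 198.8] [0.765 0.341]
scene bottle0 0.91 [299.2 129.2] [0.429 0.282]
scene bottle0 0.84 [380.9 163.5] [0.664 0.407]
scene bottle0 0.82 [343.3 175.6] [0.637 0.289]
scene sauce_jar 0.85 [230.8 183. ] [0.487 0.002]
scene sauce_jar 0.64 [160.3 326. ] [ 0.742 -0.355]
scene tin 0.67 [288.6 202.4] [0.629 0.102]
scene berry_tub 0.56 [129.  276.3] [ 0.58  -0.363]
scene carton 0.7 [108.5 244.2] [ 0.467 -0.37 ]
scene mug 0.6 [158.5 326.1] [ 0.737 -0.359]
scene pepper_mill 0.7 [360.2 209.9] [0.752 0.258]
side [ 0.13  -0.536  0.707]
side basket 0.75 [237.7 202.8] [0.563 0.052]
side basket 0.45 [247.3 181.2] [0.635 0.102]
side dial_axis 0.59 [269.5 221.4] [ 0.532 -0.104]
side fridge 0.58 [339.8 354.2] [ 0.468 -0.379]
side fridge 0.56 [234.8 201.2] [0.567 0.07 ]
side fridge 0.55 [145.8 181.3] [0.425 0.288]
side fridge 0.47 [267.6 221.8] [ 0.585 -0.041]
side knob 0.92 [274.2 223.2] [ 0.537 -0.114]
side bottle0 0.98 [210.9 153.1] [0.639 0.282]
side bottle0 0.9 [181.1 158.7] [0.555 0.315]
side bottle0 0.78 [196.6 132.2] [0.668 0.403]
side bottle0 0.68 [234.8 126.7] [0.783 0.352]
side sauce_jar 0.81 [225.1 229.1] [ 0.484 -0.001]
side sauce_jar 0.3 [267.6 225.9] [ 0.57  -0.058]
side tin 0.88 [246.6 182.6] [0.63  0.099]
side berry_tub 0.59 [367.4 314.6] [ 0.572 -0.36 ]
side carton 0.6 [341.2 356.7] [ 0.466 -0.384]
side carton 0.21 [270.8 220.5] [ 0.594 -0.042]
side mug 0.74 [419.5 270.7] [ 0.747 -0.364]
side pepper_mill 0.91 [246.5 146.3] [0.744 0.242]
wrist [0.067 0.55  0.375]
```

View pics/scene0.png

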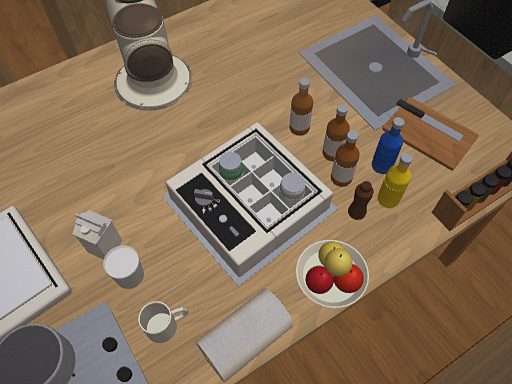

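View pics/side0.png

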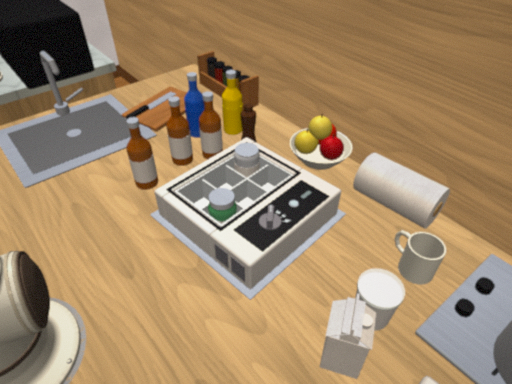

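The scene picture shows the three brown bottles with bases near (300,132), (334,158) and (343,183). The blue one is at (386,170) and the yellow one at (393,203). The jar (231,165) sits in cell (-80,-40) and the tin (293,185) in (+80,+40), and the dial is at (204,198). Next I refine the poses by fitting silhouettes in both views.

```bash
cat > fit.py <<'E'
from h import *
from scipy.optimize import minimize
def sil(cam,P,polys=None):
    m=camera_model(cam); C=P@np.array(m["R"]).T+np.array(m["t"])
    return np.c_[m["fx"]*C[:,0]/C[:,2]+m["cx"],m["fy"]*C[:,1]/C[:,2]+m["cy"]]
a=np.linspace(0,2*np.pi,25)[:-1]
PR=[(0,.031),(.124,.031),(.152,.0125),(.184,.0125),(.184,.0145),(.2,.0145)]
def render_bottle(cam,x,y,z0=0):
    im=np.zeros((384*4,512*4),np.uint8)
    rings=[np.c_[x+r*np.cos(a),y+r*np.sin(a),0*a+z+z0] for z,r in PR]
    for p,q in zip(rings,rings[1:]):
        h=cv2.convexHull((sil(cam,np.r_[p,q])*4+2).astype(np.int32)); cv2.fillConvexPoly(im,h,1)
    return im
def render_fridge(cam,x,y,w):
    B=np.array([[X,Y,Z] for X in(-.158,.158) for Y in(-.205,.118) for Z in(0,.085)]); c,s=np.cos(w),np.sin(w)
    P=B@np.array([[c,s,0],[-s,c,0],[0,0,1]])+[x,y,0]
    im=np.zeros((384*4,512*4),np.uint8); cv2.fillConvexPoly(im,cv2.convexHull((sil(cam,P)*4+2).astype(np.int32)),1); return im
def iou(im,mk):
    M=cv2.resize(mk.astype(np.uint8),None,fx=4,fy=4,interpolation=0); return (im&M).sum()/max(1,(im|M).sum())
def fit(f,x0,masks,step):
    g=lambda p:-sum(iou(f(c,*p),m) for c,m in masks.items())
    n=len(x0); S=np.vstack([x0]+[np.array(x0)+np.eye(n)[i]*step[i] for i in range(n)])
    r=minimize(g,x0,method="Nelder-Mead",options=dict(initial_simplex=S,xatol=2e-4,fatol=1e-4)); return r.x.round(4),-r.fun/len(masks)
E
python3 - <<'E'
from fit import *
ob={}
for c in["scene","side"]:
    camera(c); ob[c]=[o for o in outline_of(c,"bottle0") ]
    print(c,[(np.round(o["xy"]),round(o["confidence"],2)) for o in ob[c]])
    ob[c+"f"]=outline_of(c,"fridge")
    print([(np.round(o["xy"]),round(o["confidence"],2),o["mask"].sum()) for o in ob[c+"f"]])
for x0 in[(.427,.285),(.555,.315),(.638,.286)]:
    ms={}
    for c in["scene","side"]:
        im=render_bottle(c,*x0); v=[iou(im,o["mask"]) for o in ob[c]]; i=int(np.argmax(v)); 
        if v[i]>.3: ms[c]=ob[c][i]["mask"]
    print(x0,list(ms),fit(render_bottle,x0,ms,(.01,.01)),[fit(render_bottle,x0,{c:ms[c]},(.01,.01)) for c in ms])
ms={c:ob[c+"f"][0]["mask"] for c in["scene","side"]}
x0=(.565,.058,.14)
print(fit(render_fridge,x0,ms,(.01,.01,.05)),[fit(render_fridge,x0,{c:ms[c]},(.01,.01,.05)) for c in ms])
E
```

```text
scene [(array([388., 148.]), 0.93), (array([397., 181.]), 0.65), (array([337., 132.]), 0.61), (array([303., 108.]), 0.6), (array([350., 164.]), 0.57)]
[(array([245., 206.]), 0.85, np.int64(14538))]
side [(array([212., 132.]), 0.89), (array([193., 102.]), 0.85), (array([233., 107.]), 0.76), (array([178., 134.]), 0.73), (array([138., 157.]), 0.7)]
[(array([252., 214.]), 0.76, np.int64(16521))]
(0.427, 0.285) ['scene', 'side'] (array([0.4257, 0.2835]), np.float64(0.9343414400498375)) [(array([0.4241, 0.2855]), np.float64(0.9224185364064315)), (array([0.4254, 0.2828]), np.float64(0.9510838209840929))]
(0.555, 0.315) ['scene', 'side'] (array([0.556 , 0.3098]), np.float64(0.8693888239831802)) [(array([0.5538, 0.3126]), np.float64(0.8120437956204379)), (array([0.5558, 0.3097]), np.float64(0.9318798449612403))]Traceback (most recent call last):
  File "<stdin>", line 13, in <module>
  File "fit.py", line 23, in fit
    r=minimize(g,x0,method="Nelder-Mead",options=dict(initial_simplex=S,xatol=2e-4,fatol=1e-4)); return r.x.round(4),-r.fun/len(masks)
    res = _minimize_neldermead(fun, x0, args, callback, bounds=bounds,
                               **options)
    fxr = func(xr)
    fx = function(np.copy(x), *(wrapper_args + args))
  File "fit.py", line 21, in <lambda>
    g=lambda p:-sum(iou(f(c,*p),m) for c,m in masks.items())
                ~~~^^^^^^^^^^^^^^^^^^^^^^^^^^^^^^^^^^^^^^^^^
  File "fit.py", line 21, in <genexpr>
    g=lambda p:-sum(iou(f(c,*p),m) for c,m in masks.items())
                        ~^^^^^^
  File "fit.py", line 12, in render_bottle
    h=cv2.convexHull((sil(cam,np.r_[p,q])*4+2).astype(np.int32)); cv2.fillConvexPoly(im,h,1)
                      ~~~^^^^^^^^^^^^^^^^
  File "fit.py", line 4, in sil
    m=camera_model(cam); C=P@np.array(m["R"]).T+np.array(m["t"])
ValueError: time passes only in moves, steps and waits
```

```bash
sed -i 's/^def sil/import functools\nCM=functools.lru_cache(camera_model)\ndef sil/; s/m=camera_model(cam); C=P/m=CM(cam); C=P/' fit.py
python3 - <<'E'
from fit import *
ob={}
for c in["scene","side"]:
    camera(c); ob[c]=outline_of(c,"bottle0"); ob[c+"f"]=outline_of(c,"fridge")
for x0 in[(.556,.31),(.638,.286)]:
    ms={}
    for c in["scene","side"]:
        im=render_bottle(c,*x0); v=[iou(im,o["mask"]) for o in ob[c]]; i=int(np.argmax(v)); 
        if v[i]>.3: ms[c]=ob[c][i]["mask"]
    print(x0,list(ms),fit(render_bottle,x0,ms,(.01,.01)),[fit(render_bottle,x0,{c:ms[c]},(.01,.01)) for c in ms])
ms={c:ob[c+"f"][0]["mask"] for c in["scene","side"]}
x0=(.565,.058,.14)
print(fit(render_fridge,x0,ms,(.01,.01,.05)),[fit(render_fridge,x0,{c:ms[c]},(.01,.01,.05)) for c in ms])
print(bot.get_obs()["time"])
E
```

```text
(0.556, 0.31) ['scene', 'side'] (array([0.5558, 0.3109]), np.float64(0.8973180072235947)) [(array([0.5554, 0.3112]), np.float64(0.8626231207879731)), (array([0.5562, 0.3115]), np.float64(0.9331782720356641))]
(0.638, 0.286) ['side'] (array([0.6415, 0.2807]), np.float64(0.9006744626134213)) [(array([0.6415, 0.2807]), np.float64(0.9006744626134213))]
(array([0.5583, 0.0432, 0.1068]), np.float64(0.8366243672319471)) [(array([0.5734, 0.048 , 0.1158]), np.float64(0.856452490340821)), (array([0.5445, 0.0385, 0.1145]), np.float64(0.8711429873124128))]
2.4
```

```bash
cat > ov.py <<'E'
from fit import *
import sys
x,y,w=map(float,sys.argv[1:4]); out=[]
for c,(u,v) in {"scene":(155,115),"side":(145,130)}.items():
    im=cv2.imread(f"pics/{c}0.png")
    im=cv2.resize(im[v:v+170,u:u+200],None,fx=2*2-.0,fy=4,interpolation=cv2.INTER_CUBIC)
    def poly(L,z,col,cl=True):
        cs,s=np.cos(w),np.sin(w); P=np.array([[x+cs*a-s*b,y+s*a+cs*b,z] for a,b in L])
        q=((sil(c,P)-[u,v])*4+2).astype(np.int32); cv2.polylines(im,[q],cl,col,1)
    poly([(-.158,-.205),(.158,-.205),(.158,.118),(-.158,.118)],.085,(0,0,255))
    poly([(-.12,-.08),(.12,-.08),(.12,.08),(-.12,.08)],.081,(0,255,0))
    poly([(-.12,0),(.12,0)],.07,(255,0,255),False)
    for k in(-.04,.04): poly([(k,-.08),(k,.08)],.07,(255,0,255),False)
    poly([(-.045+.0245*np.cos(t),-.155+.0245*np.sin(t)) for t in a],.094,(255,128,0))
    out.append(im)
o=np.vstack(out); cv2.imwrite(sys.argv[4],cv2.resize(o,None,fx=600/o.shape[0],fy=600/o.shape[0],interpolation=cv2.INTER_AREA) if 0 else cv2.resize(np.hstack(out),(800,340),interpolation=cv2.INTER_AREA))
E
python3 ov.py .558 .05 .12 pics/ov1.png
```

```text
(no output)
```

View pics/ov1.png

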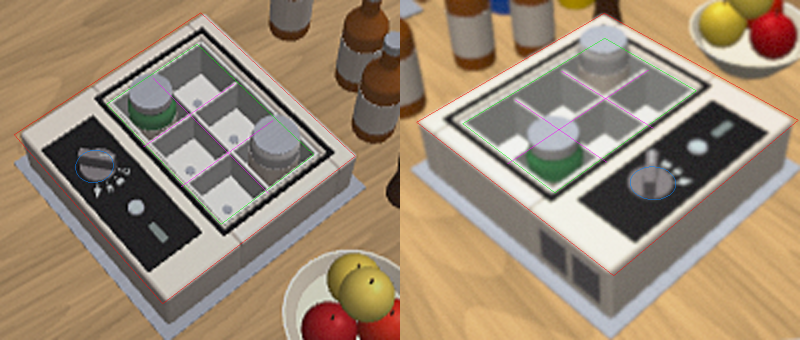

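Request:
move_arm --jaw '[0.2,0.2,0.2,0.2,0.2,0.2,0.2,0.2]' --pt "0.037 -0.018 0" --pt "0.037 -0.018 0" --pt "0.037 -0.018 0" --pt "0.037 -0.018 0" --pt "0.037 -0.018 0" --pt "0.037 -0.018 0" --pt "0 0 0" --pt "0 0 0" --yaw '[-0.05,-0.05,-0.05,-0.05,-0.05,-0.05,0,0]' --force 60

```text
time: 3.07
ee_pos: [0.355, 0.425, 0.4044]
tcp_rot: [-180.0, -0.0, 148.8]
wrist_force: [-0.4, 0.0, -0.2]
opening: 0.0681
grasp_force: 0.0
```

The overlay fits the walls, dividers and dial within about 2 mm, so the fridge is at (0.558, 0.050) with yaw 0.12. The free cells are (-80,+40), (0,+40), (0,-40) and (80,-40). Next is bottle A.

Request:
move_arm --jaw '[0.2,0.2,0.2,0.2,0.2,0.2,0.2,0.2,0.2]' --pt "0.0175 -0.035 0" --pt "0.0175 -0.035 0" --pt "0.0175 -0.035 0" --pt "0.0175 -0.035 0" --pt "0 -0.0015 0" --pt "0 0 -0.025" --pt "0 0 -0.025" --pt "0 0 -0.026" --pt "0 0 0" --yaw '[0,0,0,0,0,0,0,0,0]'

```text
time: 3.82
ee_pos: [0.4217, 0.2849, 0.324]
tcp_rot: [-179.7, -0.2, 149.1]
wrist_force: [-1.2, -0.1, -0.9]
opening: 0.0683
grasp_force: 0.0
```

Run:
```python
from h import *
s=bot.get_obs(); print(s["ee_pos"],np.round(s["q"],1),s["tcp_rot"],s["wrist_force"])
cv2.imwrite("pics/w1.png",np.hstack([camera(c)[...,::-1] for c in("wrist","side")])[:, :])
im=cv2.imread("pics/w1.png"); cv2.imwrite("pics/w1.png",cv2.resize(im,(800,300)))
```

```text
[0.4216797  0.28493758 0.32399506] [34.  -1.3 -5.3 86.4  0.  64.9] [-1.79664624e+02 -1.74054305e-01  1.49107678e+02] [-1.17379784 -0.13462431 -0.87669302]
```

View pics/w1.png

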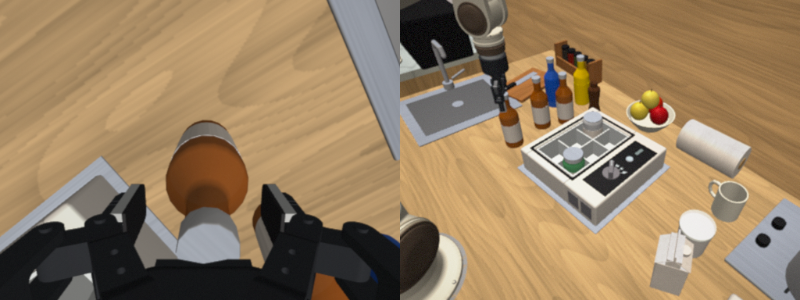

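The neck sits between the open pads (wrist view, left half, near (207,230)). I close and lift.

Request:
move_arm --jaw '[0.2,0.5,0.8,1,1,1,1,1,1]' --pt "0.004 -0.001 0.004" --pt "0 0 0" --pt "0 0 0" --pt "0 0 0" --pt "0 0 0" --pt "0 0 0" --pt "0 0 0" --pt "0 0 0.01" --pt "0 0 0.015" --yaw '[0,0,0,0,0,0,0,0,0]' --force 60

```text
time: 4.67
ee_pos: [0.4268, 0.2834, 0.3566]
tcp_rot: [-179.8, -0.1, 149.0]
wrist_force: [0.8, -0.2, -5.1]
opening: 0.0273
grasp_force: 59.6
```

Request:
move_arm --jaw '[1,1,1,1,1,1,1,1,1,1]' --pt "0 0 0.025" --pt "0 0 0.03" --pt "0 0 0.03" --pt "0.004 -0.018 0.005" --pt "0.008 -0.035 0" --pt "0.009 -0.04 0" --pt "0.009 -0.04 0" --pt "0.008 -0.035 0" --pt "0.006 -0.025 0" --pt "0.003 -0.01 0" --yaw '[0,0,0,0,0,0,0,0,0,0]'

```text
time: 5.5
ee_pos: [0.4744, 0.0776, 0.4478]
tcp_rot: [-179.9, 0.0, 148.9]
wrist_force: [1.8, -0.5, -5.6]
opening: 0.0275
grasp_force: 60.0
```

Request:
move_arm --jaw '[1,1]' --pt "0 0 0" --pt "0 0 0" --yaw '[0,0]'

```text
time: 5.67
ee_pos: [0.4742, 0.0804, 0.4476]
tcp_rot: [-180.0, -0.1, 148.9]
wrist_force: [-1.0, 0.5, -5.7]
opening: 0.027
grasp_force: 60.0
```

Run:
```python
from fit import *
s=bot.get_obs(); p=s["ee_pos"]; print(p,s["tcp_rot"])
x0=(.474,.08,.11); ms={}
for c in["scene","side"]:
    camera(c); im=render_bottle(c,*x0); ob=outline_of(c,"bottle0"); v=[iou(im,o["mask"]) for o in ob]; print(np.round(v,2)); i=int(np.argmax(v)); ms[c]=ob[i]["mask"]
print(fit(render_bottle,x0,ms,(.01,.01,.01)))
```

```text
[0.4741993  0.08036811 0.44757782] [-1.79986897e+02 -5.81699895e-02  1.48931484e+02]
[0.   0.89 0.   0.   0.  ]
[0.79 0.   0.01 0.   0.01]
(array([0.4722, 0.0807, 0.1139]), np.float64(0.8735686391108989))
```

Request:
move_arm --jaw '[1,1,1,1,1,1,1]' --pt "0 0 -0.015" --pt "0 0 -0.025" --pt "0 0 -0.025" --pt "0 0 -0.02" --pt "0 0 -0.013" --pt "0 0 -0.003" --pt "0 0 0" --yaw '[0,0,0,0,0,0,0]'

```text
time: 6.45
ee_pos: [0.4738, 0.0812, 0.346]
tcp_rot: [-179.9, -0.1, 149.1]
wrist_force: [0.4, -0.1, -4.8]
opening: 0.0271
grasp_force: 60.0
```

Request:
move_arm --jaw '[1,1,1]' --pt "0 0 -0.003" --pt "0 0 -0.002" --pt "0 0 0" --yaw '[0,0,0]'

```text
time: 6.7
ee_pos: [0.4746, 0.0807, 0.3438]
tcp_rot: [179.9, 0.2, 149.0]
wrist_force: [-0.3, -0.9, 3.9]
opening: 0.0269
grasp_force: 60.4
```

Touch at TCP z 0.344 gives an underside height of 0.010 m, which is the basket floor. I release and rise.

Request:
move_arm --jaw '[0.7,0.5,0.4,0.35,0.35,0.3,0.3,0.3]' --pt "0 0 0" --pt "0 0 0" --pt "0 0 0" --pt "0 0 0" --pt "0 0 0.02" --pt "0 0 0.03" --pt "0 0 0.03" --pt "0 0 0" --yaw '[0,0,0,0,0,0,0,0]'

```text
time: 7.37
ee_pos: [0.4742, 0.0806, 0.4272]
tcp_rot: [179.7, 0.3, 149.0]
wrist_force: [0.9, 0.2, 1.0]
opening: 0.0598
grasp_force: 0.0
```

```bash
cat > chk.py <<'E'
from fit import *
import sys
s=bot.get_obs(); print(s["time"],np.round(s["ee_pos"],4),s["tcp_rot"])
ob={}
for c in["scene","side"]: camera(c); ob[c]=outline_of(c,"bottle0")
for q in sys.argv[1:]:
    x0=tuple(map(float,q.split(","))); ms={}
    for c in ob:
        im=render_bottle(c,*x0); v=[iou(im,o["mask"]) for o in ob[c]]; i=int(np.argmax(v))
        if v[i]>.3: ms[c]=ob[c][i]["mask"]
    print(q,list(ms),ms and fit(render_bottle,x0,ms,(.01,.01,.01)[:len(x0)]))
E
python3 chk.py .474,.08,.01 .556,.311 .6415,.281
```

```text
7.3667 [0.4742 0.0806 0.4272] [179.74705665   0.29112057 149.01432095]
.474,.08,.01 ['scene', 'side'] (array([0.473 , 0.0799, 0.0144]), np.float64(0.7331124074662558))
.556,.311 ['scene', 'side'] (array([0.5558, 0.3109]), np.float64(0.8336300448037399))
.6415,.281 ['scene', 'side'] (array([0.6397, 0.2783]), np.float64(0.9158768338639387))
```

Request:
move_arm --jaw '[0.3,0.3,0.3,0.3,0.3,0.3,0.3,0.3,0.3,0.3]' --pt "0.0135 0.038 0" --pt "0.0135 0.038 0" --pt "0.0135 0.038 0" --pt "0.0135 0.038 0" --pt "0.0135 0.038 0" --pt "0.0135 0.038 0" --pt "0 0.002 -0.02" --pt "0 0 -0.03" --pt "0 0 -0.03" --pt "0 0 -0.014" --yaw '[0.04,0.04,0.04,0.04,0.03,0,0,0,0,0]'

```text
time: 8.4
ee_pos: [0.5545, 0.3108, 0.3216]
tcp_rot: [-179.7, -0.3, 159.9]
wrist_force: [-0.6, -0.3, -0.7]
opening: 0.0597
grasp_force: 0.0
```

Request:
move_arm --jaw '[0.3,0.3]' --pt "0 0 0" --pt "0 0 0" --yaw '[0,0]'

```text
time: 8.57
ee_pos: [0.5548, 0.3105, 0.3264]
tcp_rot: [-179.9, -0.1, 159.9]
wrist_force: [0.1, 0.4, -0.1]
opening: 0.0597
grasp_force: 0.0
```

Request:
move_arm --jaw '[0.6,0.8,1,1,1,1,1,1,1,1]' --pt "0.001 0 0.003" --pt "0 0 0" --pt "0 0 0" --pt "0 0 0" --pt "0 0 0" --pt "0 0 0.01" --pt "0 0 0.025" --pt "0 0 0.03" --pt "0 0 0.03" --pt "0 0 0.025" --yaw '[0,0,0,0,0,0,0,0,0,0]' --force 60

```text
time: 9.4
ee_pos: [0.5558, 0.3103, 0.4533]
tcp_rot: [180.0, 0.0, 159.9]
wrist_force: [0.7, -0.4, -3.8]
opening: 0.0268
grasp_force: 59.7
```

Request:
move_arm --jaw '[1,1,1,1,1,1,1,1,1,1]' --pt "0 -0.015 0" --pt "0 -0.03 0" --pt "-0.0005 -0.038 0" --pt "-0.0005 -0.04 0" --pt "-0.001 -0.038 0" --pt "-0.0005 -0.032 0" --pt "0 -0.018 0" --pt "0 -0.0095 0" --pt "0 0 0" --pt "0 0 0" --yaw '[0,0,0,0,0,0,0,0,0,0]'

```text
time: 10.23
ee_pos: [0.5537, 0.0902, 0.451]
tcp_rot: [180.0, -0.0, 159.9]
wrist_force: [1.1, 1.1, -4.7]
opening: 0.0267
grasp_force: 60.0
```

```bash
python3 chk.py .553,.09,.12
```

```text
10.2333 [0.5537 0.0902 0.451 ] [ 1.79974489e+02 -5.38526515e-03  1.59856307e+02]
.553,.09,.12 ['scene', 'side'] (array([0.5522, 0.0902, 0.1179]), np.float64(0.8739489480852602))
```

Bottom is at about 0.118, so the floor contact comes at TCP z near 0.343.

Request:
move_arm --jaw '[1,1,1,1,1,1,1]' --pt "0 0 -0.015" --pt "0 0 -0.025" --pt "0 0 -0.025" --pt "0 0 -0.02" --pt "0 0 -0.015" --pt "0 0 -0.003" --pt "0 0 0" --yaw '[0,0,0,0,0,0,0]'

```text
time: 11.02
ee_pos: [0.5534, 0.0908, 0.3467]
tcp_rot: [-179.9, -0.1, 160.0]
wrist_force: [0.0, 0.2, -5.6]
opening: 0.0272
grasp_force: 60.0
```

Request:
move_arm --jaw '[1,1,1]' --pt "0 0 -0.003" --pt "0 0 -0.002" --pt "0 0 0" --yaw '[0,0,0]'

```text
time: 11.27
ee_pos: [0.5538, 0.0903, 0.3433]
tcp_rot: [180.0, 0.1, 159.9]
wrist_force: [-0.8, -0.8, -5.3]
opening: 0.027
grasp_force: 60.0
```

Request:
move_arm --jaw '[1,1,1]' --pt "0 0 -0.002" --pt "0 0 -0.002" --pt "0 0 0" --yaw '[0,0,0]'

```text
time: 11.52
ee_pos: [0.5539, 0.0901, 0.343]
tcp_rot: [179.8, 0.4, 159.9]
wrist_force: [-2.4, 0.6, 16.4]
opening: 0.0271
grasp_force: 60.9
```

Request:
move_arm --jaw '[0.7,0.5,0.4,0.35,0.35,0.3,0.3,0.3]' --pt "0 0 0.002" --pt "0 0 0" --pt "0 0 0" --pt "0 0 0" --pt "0 0 0.02" --pt "0 0 0.03" --pt "0 0 0.03" --pt "0 0 0" --yaw '[0,0,0,0,0,0,0,0]'

```text
time: 12.18
ee_pos: [0.5536, 0.0901, 0.4265]
tcp_rot: [179.8, 0.4, 159.9]
wrist_force: [0.6, 0.3, 0.8]
opening: 0.0599
grasp_force: 0.0
```

```bash
python3 chk.py .474,.08,.01 .553,.09,.01 .6407,.2795
```

```text
12.1833 [0.5536 0.0901 0.4265] [179.79803645   0.35636458 159.89826774]
.474,.08,.01 ['scene', 'side'] (array([0.4732, 0.0801, 0.0097]), np.float64(0.7011121253439403))
.553,.09,.01 ['scene', 'side'] (array([0.5533, 0.0898, 0.0109]), np.float64(0.7473578967522896))
.6407,.2795 ['scene', 'side'] (array([0.6402, 0.2781]), np.float64(0.8706872463339339))
```

Request:
move_arm --jaw '[0.3,0.3,0.3,0.3,0.3,0.3,0.3,0.3,0.3,0.3]' --pt "0.0145 0.0315 0" --pt "0.0145 0.0315 0" --pt "0.0145 0.0315 0" --pt "0.0145 0.0315 0" --pt "0.0145 0.0315 0" --pt "0.0145 0.0315 0" --pt "0 0 -0.025" --pt "0 0 -0.03" --pt "0 0 -0.03" --pt "0 0 -0.01" --yaw '[0,0,0,0,0,0,0,0,0,0]'

```text
time: 13.22
ee_pos: [0.6401, 0.2792, 0.3185]
tcp_rot: [-179.7, -0.4, 159.9]
wrist_force: [-0.8, -0.4, -0.9]
opening: 0.0597
grasp_force: 0.0
```

Request:
move_arm --jaw '[0.3,0.3]' --pt "0 0 0" --pt "0 0 0" --yaw '[0,0]'

```text
time: 13.38
ee_pos: [0.6405, 0.2789, 0.3259]
tcp_rot: [-180.0, -0.0, 159.9]
wrist_force: [-0.7, 0.1, 1.0]
opening: 0.0598
grasp_force: 0.0
```

Request:
move_arm --jaw '[0.6,0.8,1,1,1,1,1,1,1,1]' --pt "0 0 0.003" --pt "0 0 0" --pt "0 0 0" --pt "0 0 0" --pt "0 0 0" --pt "0 0 0.01" --pt "0 0 0.025" --pt "0 0 0.03" --pt "0 0 0.03" --pt "0 0 0.025" --yaw '[0,0,0,0,0,0,0,0,0,0]' --force 60

```text
time: 14.22
ee_pos: [0.6401, 0.2789, 0.4514]
tcp_rot: [180.0, 0.0, 159.9]
wrist_force: [0.1, 0.4, -4.5]
opening: 0.0269
grasp_force: 59.8
```

Request:
move_arm --jaw '[1,1,1,1]' --pt "0 -0.015 0.015" --pt "0 -0.025 0.02" --pt "0 -0.025 0.015" --pt "0 0 0" --yaw '[0,0,0,0]'

```text
time: 14.55
ee_pos: [0.6401, 0.2102, 0.5034]
tcp_rot: [179.9, 0.3, 159.7]
wrist_force: [0.9, 0.1, -3.8]
opening: 0.0266
grasp_force: 60.0
```

Request:
move_arm --jaw '[1,1,1,1,1,1,1,1,1]' --pt "0 -0.02 0" --pt "0 -0.03 0" --pt "0.0005 -0.036 0" --pt "0.0005 -0.036 0" --pt "0.0005 -0.034 0" --pt "0.0005 -0.024 0" --pt "0 -0.014 0" --pt "0 0 -0.02" --pt "0 0 -0.02" --yaw '[0,0,0,0,0,0,0,0,0]'

```text
time: 15.3
ee_pos: [0.6427, 0.0192, 0.4595]
tcp_rot: [179.9, 0.1, 159.8]
wrist_force: [0.1, 0.5, -5.4]
opening: 0.027
grasp_force: 60.4
```

Request:
move_arm --jaw '[1,1]' --pt "0 0 0" --pt "0 0 0" --yaw '[0,0]'

```text
time: 15.47
ee_pos: [0.6425, 0.0205, 0.4581]
tcp_rot: [-180.0, -0.1, 159.9]
wrist_force: [0.4, -0.0, -3.8]
opening: 0.0269
grasp_force: 60.3
```

```bash
python3 chk.py .642,.02,.13
```

```text
15.4667 [0.6425 0.0205 0.4581] [-1.79954079e+02 -1.46692616e-01  1.59917978e+02]
.642,.02,.13 ['scene', 'side'] (array([0.6416, 0.0185, 0.1276]), np.float64(0.8675745731900611))
```

Contact should again come near TCP z 0.342.

Request:
move_arm --jaw '[1,1,1,1,1,1,1,1]' --pt "0 0 -0.015" --pt "0 0 -0.025" --pt "0 0 -0.025" --pt "0 0 -0.023" --pt "0 0 -0.018" --pt "0 0 -0.005" --pt "0 0 0" --pt "0 0 0" --yaw '[0,0,0,0,0,0,0,0]'

```text
time: 16.33
ee_pos: [0.6429, 0.0203, 0.3493]
tcp_rot: [180.0, 0.1, 159.9]
wrist_force: [0.2, 0.5, -3.8]
opening: 0.027
grasp_force: 60.3
```

Request:
move_arm --jaw '[1,1,1]' --pt "0 0 -0.003" --pt "0 0 -0.002" --pt "0 0 0" --yaw '[0,0,0]'

```text
time: 16.58
ee_pos: [0.6428, 0.0202, 0.3432]
tcp_rot: [180.0, 0.0, 159.9]
wrist_force: [-0.4, -0.3, -6.2]
opening: 0.0267
grasp_force: 60.3
```

Request:
move_arm --jaw '[1,1,1]' --pt "0 0 -0.002" --pt "0 0 -0.002" --pt "0 0 0" --yaw '[0,0,0]'

```text
time: 16.83
ee_pos: [0.6428, 0.02, 0.3417]
tcp_rot: [179.9, 0.3, 159.9]
wrist_force: [-1.7, -0.4, 8.1]
opening: 0.0269
grasp_force: 60.9
```

Request:
move_arm --jaw '[0.7,0.5,0.4,0.35,0.35,0.3,0.3,0.3]' --pt "0 0 0.001" --pt "0 0 0" --pt "0 0 0" --pt "0 0 0" --pt "0 0 0.02" --pt "0 0 0.03" --pt "0 0 0.03" --pt "0 0 0" --yaw '[0,0,0,0,0,0,0,0]'

```text
time: 17.5
ee_pos: [0.6424, 0.0202, 0.4261]
tcp_rot: [179.8, 0.4, 159.9]
wrist_force: [0.0, 0.2, 0.2]
opening: 0.0601
grasp_force: 0.0
```

```bash
python3 chk.py .474,.08,.01 .553,.09,.01 .642,.019,.01
```

```text
17.5 [0.6424 0.0202 0.4261] [179.83174384   0.41048308 159.90507608]
.474,.08,.01 ['side'] (array([ 0.5656,  0.2507, -0.1303]), np.float64(0.804558148813086))
.553,.09,.01 ['scene', 'side'] (array([0.5537, 0.0896, 0.0089]), np.float64(0.6129372459042788))
.642,.019,.01 ['scene', 'side'] (array([0.6402, 0.0184, 0.0104]), np.float64(0.7411593558565399))
```

Request:
move_arm --jaw '[0.4,0.4,0.4,0.4,0.4,0.4,0.4,0.4,0.4,0.4]' --pt "-0.011 -0.013 0" --pt "-0.011 -0.013 0" --pt "-0.011 -0.013 0" --pt "-0.011 -0.013 0" --pt "-0.011 -0.013 0" --pt "-0.011 -0.013 0" --pt "-0.011 -0.013 0" --pt "-0.011 -0.013 0" --pt "-0.011 -0.013 0" --pt "-0.011 -0.012 0" --yaw '[0.115,0.115,0.115,0.115,0.115,0.115,0.115,0.115,0.115,0.115]'

```text
time: 18.53
ee_pos: [0.532, -0.1095, 0.4181]
tcp_rot: [179.9, -0.1, -133.9]
wrist_force: [-0.0, -1.0, -0.1]
opening: 0.0512
grasp_force: 0.0
```

Request:
move_arm --jaw '[0.4,0.4]' --pt "0 0 0" --pt "0 0 0" --yaw '[0,0]'

```text
time: 18.7
ee_pos: [0.5323, -0.1092, 0.4188]
tcp_rot: [179.9, -0.0, -134.4]
wrist_force: [0.3, 0.2, -0.1]
opening: 0.051
grasp_force: 0.0
```

Run:
```python
from h import *
s=bot.get_obs(); print(s["ee_pos"],np.round(s["q"],1),s["tcp_rot"])
im=camera("wrist"); m=camera_model("wrist"); w=im[...,::-1].copy()
for th in("knob","dial_axis"):
    for r in pinpoint("wrist",th)[:2]: print(th,r["confidence"],r["xy"],atz("wrist",r["xy"],.088,m))
o,_=ray("wrist",(0,0),m); print(o)
D=np.array([.5317,-.1093]); f=.12
for t,col in((39,(0,0,255)),(-39,(0,255,0))):
    d=np.array([np.cos(np.radians(t)+f),np.sin(np.radians(t)+f)])*.024
    p=[tuple(proj("wrist",[*(D+k*d),.118],m).astype(int).tolist()) for k in(-1,1)]; cv2.line(w,p[0],p[1],col,1)
cv2.imwrite("pics/w2.png",cv2.resize(np.hstack([w,camera("scene")[...,::-1]]),(800,300)))
```

```text
[ 0.53231229 -0.10922128  0.41878145] [-11.6   4.4  11.1  96.7   0.  -57.2] [ 1.79934799e+02 -3.15927812e-02 -1.34411964e+02]
knob 0.73 [265.8, 178.1] [ 0.52853577 -0.10393377  0.088     ]
dial_axis 0.82 [262.4, 185.6] [ 0.53607312 -0.10090645  0.088     ]
[ 0.48612034 -0.15558862  0.38869088]
```

View pics/w2.png

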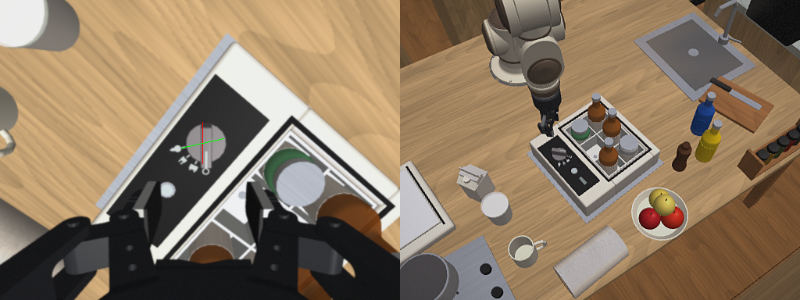

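The wrist view shows the bar with its pointer down at about (205,150). The three bottles stand in their cells in the scene view. The overlay looks a few mm off at the dial, so I zoom in.

Run:
```python
from h import *
im=camera("wrist"); m=camera_model("wrist"); K=6; u,v=210,130
w=cv2.resize(im[v:v+100,u:u+110,::-1],None,fx=K,fy=K,interpolation=cv2.INTER_CUBIC)
D=np.array([.5317,-.1093]); f=.12
def P(a,b,z,ang): 
    c,s=np.cos(ang),np.sin(ang); p=proj("wrist",[D[0]+c*a-s*b,D[1]+s*a+c*b,z],m); return ((p-[u,v]+.5)*K).astype(int).tolist()
an=np.radians(39)+f
cv2.polylines(w,[np.array([P(a,b,.118,an) for a,b in((-.024,-.0065),(.024,-.0065),(.024,.0065),(-.024,.0065))])],True,(0,0,255),1)
cv2.polylines(w,[np.array([P(.0245*np.cos(t),.0245*np.sin(t),.094,0) for t in np.linspace(0,6.28,40)])],True,(0,255,0),1)
for o in outline_of("wrist","knob")[:1]:
    print(o["confidence"],o["xy"],np.argwhere(o["mask"]).min(0),np.argwhere(o["mask"]).max(0))
cv2.imwrite("pics/w3.png",w[:600])
d=proj("wrist",[D[0]+.005,D[1],.094],m)-proj("wrist",[*D,.094],m); e=proj("wrist",[D[0],D[1]+.005,.094],m)-proj("wrist",[*D,.094],m); print("px per 5mm x,y",d,e)
```

```text
0.6 [264.9, 178.4] [156 239] [213 289]
px per 5mm x,y [-3.77763299  3.60427738] [3.68484927 3.69559355]
```

View pics/w3.png

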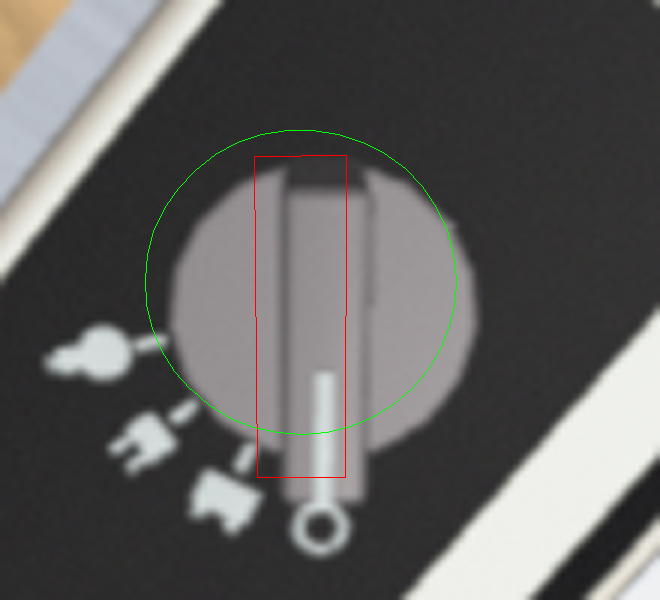

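The skirt centre is at (324,308) against a predicted (301,282), so the dial is about 5 mm further in +y by this camera. I split the difference with the other cameras, at y -0.106, and descend.

Request:
move_arm --jaw '[0.5,0.5,0.5,0.5,0.5,0.5,0.5,0.5,0.5]' --pt "0 0.003 -0.01" --pt "0 0 -0.025" --pt "0 0 -0.03" --pt "0 0 -0.03" --pt "0 0 -0.025" --pt "0 0 -0.015" --pt "0 0 -0.008" --pt "0 0 0" --pt "0 0 0" --yaw '[0,0,0,0,0,0,0,0,0]'

```text
time: 19.75
ee_pos: [0.5329, -0.1057, 0.2772]
tcp_rot: [-180.0, 0.0, -134.2]
wrist_force: [-0.4, 0.8, 0.4]
opening: 0.0429
grasp_force: 0.0
```

Run:
```python
from h import *
s=bot.get_obs(); print(s["ee_pos"],s["tcp_rot"])
im=camera("wrist")[...,::-1]; sd=camera("side")[...,::-1]
cv2.imwrite("pics/w4.png",np.hstack([im[:, 60:460],cv2.resize(sd[150:290,200:340],(384,384),interpolation=cv2.INTER_CUBIC)]))
```

```text
[ 0.53287856 -0.10571353  0.27724592] [-1.79986626e+02  7.81777963e-03 -1.34207222e+02]
```

View pics/w4.png

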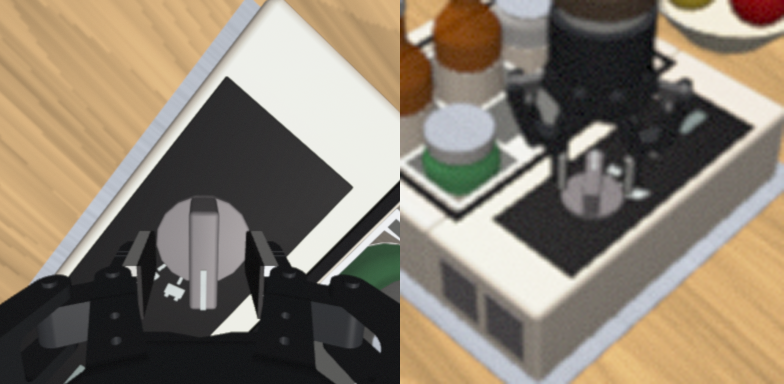

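The bar (column 203) is centred between the pads (150 and 258), so I close.

Request:
move_arm --jaw '[0.6,0.8,1,1,1,1,1]' --pt "0 0 -0.004" --pt "0 0 0" --pt "0 0 0" --pt "0 0 0" --pt "0 0 0" --pt "0 0 0" --pt "0 0 0" --yaw '[0,0,0,0,0,0,0]' --force 60

```text
time: 20.43
ee_pos: [0.5321, -0.1053, 0.2733]
tcp_rot: [179.9, 0.0, -134.2]
wrist_force: [-5.4, 5.9, 5.6]
opening: 0.0117
grasp_force: 59.7
```

Request:
move_arm --jaw '[1,1,1,1,1,1,1]' --pt "-0.0005 0.0005 0" --pt "0 0 0" --pt "0 0 0" --pt "0 0 0" --pt "0 0 0" --pt "0 0 0" --pt "0 0 0" --yaw '[-0.06,-0.1,-0.1,-0.1,-0.1,0,0]'

```text
time: 21.02
ee_pos: [0.5317, -0.1048, 0.2732]
tcp_rot: [179.9, -0.0, -160.6]
wrist_force: [-4.9, 5.4, 4.1]
opening: 0.0117
grasp_force: 59.7
```

Request:
move_arm --jaw '[1,1,1,1,1,1,1]' --pt "-0.0005 0.0005 0" --pt "0 0 0" --pt "0 0 0" --pt "0 0 0" --pt "0 0 0" --pt "0 0 0" --pt "0 0 0" --yaw '[-0.1,-0.1,-0.1,-0.1,-0.08,0,0]'

```text
time: 21.6
ee_pos: [0.5314, -0.1043, 0.2733]
tcp_rot: [179.9, -0.0, 171.9]
wrist_force: [-2.9, 5.7, 3.4]
opening: 0.0117
grasp_force: 59.5
```

Request:
move_arm --jaw '[1,1,1,1,1,1,1,1]' --pt "0 0 0" --pt "0 0 0" --pt "0 0 0" --pt "0 0 0" --pt "0 0 0" --pt "0 0 0" --pt "0 0 0" --pt "0 0 0" --yaw '[-0.1,-0.1,-0.1,-0.08,-0.05,0,0,0]'

```text
time: 22.27
ee_pos: [0.5315, -0.1039, 0.2732]
tcp_rot: [179.9, -0.1, 147.4]
wrist_force: [-2.9, 8.2, 3.8]
opening: 0.0114
grasp_force: 59.5
```

Run:
```python
from h import *
s=bot.get_obs(); print(s["time"],s["ee_pos"],s["tcp_rot"],np.round(s["q"],1),s["wrist_force"],s["torque"],s["grasp_force"])
im=camera("wrist")[...,::-1]; sd=camera("scene")[...,::-1]
cv2.imwrite("pics/w5.png",np.hstack([im[:, 60:460],cv2.resize(sd[110:280,160:330],(384,384),interpolation=cv2.INTER_CUBIC)]))
```

```text
22.2667 [ 0.53148665 -0.10389499  0.27324109] [ 1.79867334e+02 -8.36587789e-02  1.47371902e+02] [-11.1   3.3  -6.2  80.5   0.2  21.5] [-2.85446588  8.19594798  3.8038172 ] [1.5756798  0.52514574 0.16486595] 59.52881991863251
```

View pics/w5.png

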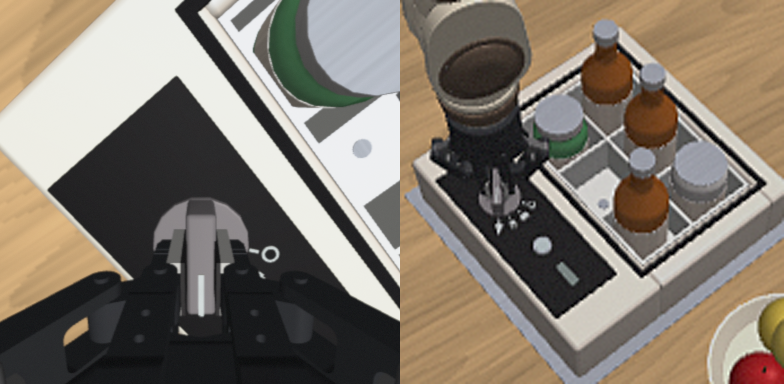

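The bar is square in the jaws after a 78° (1.37 rad) turn. The torque of 0.165 N·m matches the spring, and the bottles all stand. I hold, then hand in.

Request:
move_arm --jaw '[1,1,1,1,1,1,1,1,1,1]' --pt "0 0 0" --pt "0 0 0" --pt "0 0 0" --pt "0 0 0" --pt "0 0 0" --pt "0 0 0" --pt "0 0 0" --pt "0 0 0" --pt "0 0 0" --pt "0 0 0" --yaw '[0,0,0,0,0,0,0,0,0,0]'

```text
time: 23.2
ee_pos: [0.5315, -0.1039, 0.2733]
tcp_rot: [179.9, -0.1, 147.4]
wrist_force: [-2.2, 7.9, 2.9]
opening: 0.0117
grasp_force: 59.5
```

```bash
python3 -c "
from workcell import bot
s=bot.get_obs(); print(s['tcp_rot'],s['grasp_force'],s['torque']); print(bot.job_done())"
```

```text
[ 1.79867607e+02 -8.11770359e-02  1.47375330e+02] 59.52973008155823 [1.59418201 0.5501496  0.19955992]
the job is handed in; nothing more can be done
None
```

I handed the job in at about 23 s with the three brown bottles standing in separate basket cells and the gripper holding the dial at the flame, about 1.37 rad by wrist angle; no verdict came back.

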